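# Put the spice tins away and weigh the food box

## Task

The spices are finished with, so put every spice tin on the counter into the open left drawer of the chest and push that drawer fully shut; the chest's anti-tilt interlock keeps the right drawer locked until then. Next open the right drawer, lift out the white food box, set it flat and centred on the kitchen scale's steel pan so that no edge of it hangs over, and push the right drawer fully shut again. Do not shift or knock over the oil bottle or the wooden bowl.

Things in the scene. Friction and masses are not known exactly. Their poses are not given: they have to be found in the camera images.
- drawer_left (a joint): how far the LEFT (+y) drawer of the chest stands open, m: 0 shut, 0.175 fully out; starts open. Slides along the chest's -x with about 1.5 N friction, stays where left. Interlock: a bolt in the chest's divider lets only one drawer open at a time; while one is open, even 10 mm, the other stops dead after about 6 mm; it is free once the first is pushed fully home.
- drawer_right (a joint): how far the RIGHT (-y) drawer of the chest stands open, m: 0 fully shut, 0.175 fully out. It starts shut and locked by the interlock. Same slide as the left one.
- chest: low maple countertop chest, 270 (x) x 410 (y) x 125 (z) mm, fixed to the counter, two drawers side by side. Origin: centre of its underside; its front looks along its own -x axis, towards the robot. The shut drawer fronts lie at own x = -135 mm; the front edge of the case's top lies at own x = -120 mm.
- drawer_left_handle (a point): middle of the left drawer's bar handle: a nickel bar 11 mm thick and 110 mm long along the chest's y, level, 95 mm above the counter, its axis 35 mm in front of the drawer front (29 mm clear gap behind the bar; 30 mm below the chest's top). Moves with the drawer; axes as the chest's.
- drawer_right_handle (a point): middle of the right drawer's bar handle, made and placed the same way. Behind it that drawer's inner floor, 21 mm above the counter, runs from 50 mm to 279 mm behind the bar's axis and is 137 mm wide (y), centred on this point to within 2 mm; walls as in the left drawer.
- drawer_left_in (a point): centre of the left drawer's inner floor, 21 mm above the counter; moves with the drawer; axes as the chest's. Floor 229 mm in x (-117 at the front to +112) by 165 mm in y. Above it the side walls stand 34 mm, the front 85 mm; things up to 88 mm tall pass into the case. With the drawer open by q, the floor from x = -117 mm to -117 mm + q lies clear in front of the case.
- food_box: closed white food-storage box with a blue lid, 116 (own x) x 60 (own y) x 75 (z) mm, about 0.3 kg, with straight sides; it starts in the right drawer, all but hidden while that is shut, its long side roughly along the chest's x and its middle about 65 to 75 mm behind the inside of the drawer front. Origin: centre of its underside.
- scale_pan (a point): centre of the top of the kitchen scale's raised steel pan, 140 (own x) x 100 (own y) mm, flat, 34 mm above the counter; own z up. The pan sits on a white scale body 190 x 140 x 22 mm (reaching from own x = -115 to +75 mm) with a black display on its -x side. The scale does not move.
- box_corner0 (a point): a bottom corner of the food box, at own x = +58 mm, y = +30 mm, z = 0 from its origin
- box_corner1 (a point): a bottom corner of the food box, at own x = +58 mm, y = -30 mm, z = 0 from its origin
- box_corner2 (a point): a bottom corner of the food box, at own x = -58 mm, y = -30 mm, z = 0 from its origin
- box_corner3 (a point): a bottom corner of the food box, at own x = -58 mm, y = +30 mm, z = 0 from its origin
- tin_red: red square spice tin with a cream label on each side and a steel lid, 52 x 52 x 78 (z) mm, about 0.12 kg, straight-sided. Origin: centre of its underside. Starts upright on the counter to the robot's left, or is absent (None).
- tin_yellow: yellow square spice tin with a cream label on each side and a steel lid, 52 x 52 x 78 (z) mm, about 0.12 kg, straight-sided. Origin: centre of its underside. Starts upright on the counter to the robot's left, or is absent (None).
- tin_green: green square spice tin with a cream label on each side and a steel lid, 52 x 52 x 78 (z) mm, about 0.12 kg, straight-sided. Origin: centre of its underside. Starts upright on the counter to the robot's left, or is absent (None).
- tin_orange: orange square spice tin with a cream label on each side and a steel lid, 52 x 52 x 78 (z) mm, about 0.12 kg, straight-sided. Origin: centre of its underside. Starts upright on the counter to the robot's left, or is absent (None).
- oil_bottle: bystander: green glass oil bottle, 70 mm across, 240 mm tall, standing at the far right. Origin: centre of its underside.
- wood_bowl: bystander: dark wooden bowl, 110 mm across, 50 mm high, at the far left. Origin: centre of its underside.
Not all that is in view belongs to the job. Leave any turquoise look-alike of the tin_yellow alone. Leave any pink look-alike of the tin_red alone.

How it is judged:
On the way, in this order (a step that is already met when the one before it is completed fails the run):
1. every spice tin lies or stands in the left drawer and that drawer is fully shut (within 6 mm) (x of tin_red in the frame of drawer_left_in between -0.1145 and 0.1145 m and y of tin_red in the frame of drawer_left_in between -0.0825 and 0.0825 m and z of tin_red in the frame of drawer_left_in between -0.01 and 0.06 m and x of tin_yellow in the frame of drawer_left_in between -0.1145 and 0.1145 m and y of tin_yellow in the frame of drawer_left_in between -0.0825 and 0.0825 m and z of tin_yellow in the frame of drawer_left_in between -0.01 and 0.06 m and x of tin_green in the frame of drawer_left_in between -0.1145 and 0.1145 m and y of tin_green in the frame of drawer_left_in between -0.0825 and 0.0825 m and z of tin_green in the frame of drawer_left_in between -0.01 and 0.06 m and x of tin_orange in the frame of drawer_left_in between -0.1145 and 0.1145 m and y of tin_orange in the frame of drawer_left_in between -0.0825 and 0.0825 m and z of tin_orange in the frame of drawer_left_in between -0.01 and 0.06 m and value of joint drawer_left below 0.006 m), for 0.2 s.
2. the right drawer is pulled open by at least 80 mm (value of joint drawer_right above 0.08 m), for 0.2 s.
At the end, for the whole second after the job is handed in: Every spice tin is in the left drawer, both drawers are shut to within 6 mm, and the food box rests upright on the scale's pan, all four bottom corners within the pan's 140 x 100 mm outline and no more than 6 mm above it, everything at rest (all of step 1 and x of box_corner0 in the frame of scale_pan between -0.07 and 0.07 m and y of box_corner0 in the frame of scale_pan between -0.05 and 0.05 m and z of box_corner0 in the frame of scale_pan between -0.01 and 0.006 m and x of box_corner1 in the frame of scale_pan between -0.07 and 0.07 m and y of box_corner1 in the frame of scale_pan between -0.05 and 0.05 m and z of box_corner1 in the frame of scale_pan between -0.01 and 0.006 m and x of box_corner2 in the frame of scale_pan between -0.07 and 0.07 m and y of box_corner2 in the frame of scale_pan between -0.05 and 0.05 m and z of box_corner2 in the frame of scale_pan between -0.01 and 0.006 m and x of box_corner3 in the frame of scale_pan between -0.07 and 0.07 m and y of box_corner3 in the frame of scale_pan between -0.05 and 0.05 m and z of box_corner3 in the frame of scale_pan between -0.01 and 0.006 m and value of joint drawer_right below 0.006 m and linear speed of each of food_box, tin_red, tin_yellow, tin_green, tin_orange below 0.02 m/s); the robot touches nothing.
It fails at once if the oil bottle is shifted by more than 30 mm or knocked over (distance of oil_bottle from where it was at the start of the episode above 0.03 m or angle between oil_bottle's own z axis and vertical above 0.35 rad).
It fails at once if the wood bowl is shifted by more than 30 mm or knocked over (distance of wood_bowl from where it was at the start of the episode above 0.03 m or angle between wood_bowl's own z axis and vertical above 0.35 rad).
Of tin_red, tin_yellow, tin_green, tin_orange only 2 to 4 are there at a start; the rules pass over those that are not, and their reading is None.
At some moment in a run one of food_box, tin_red, tin_yellow, tin_green, tin_orange may be knocked a few centimetres aside while the robot is not near it.
Once in a run the grip may slacken for a moment while it holds something.
It also fails if it takes over 210 s, if anything falls off the work surface, if the arm or the gripper's body presses on something with over 40 N, if the wrist force passes 120 N, or if a joint passes its speed limit or range.

## Robot

A 6-joint arm with a two-finger parallel gripper is mounted at the origin on the work surface. World frame = base frame: x ahead of the robot, y to its left, z up, the work surface at z = 0. Lengths are in m, angles in rad, forces in N, time in s.
With the tool pointing down it reaches from about 0.3 to 0.875 m from the base axis. Payload 6.4 kg.
Tool frame: the origin (TCP) lies at the very end of the fingers, on their centre line; the grasp point (between the pads) lies 19 mm behind it; z points along the fingers, y is the line along which they close (so a half turn about z gives the same grasp; the last joint's range is limited). The gripper opens to 85 mm and grips with 20 to 120 N. Pads are 22 mm wide; open, the fingers measure 114 mm over their backs; the gripper's body (76 mm by 85 mm) begins 54 mm behind the grasp point. The pads swing forward as they close: fully open they stand 13 mm farther back than shut.
Start: joints at [-1.481, 0.181, 1.607, -0, 1.354, -0.206], TCP at [0.168, -0.55, 0.231] pointing down, gripper open.
Joint ranges: [-2.99, 2.99], [-0.89, 2.07], [0.3, 2.58], [-1.14, 4.28], [0, 2.63], [-3.12, 3.12]. Speed limits (rad/s): [2.57, 2.57, 3.01, 3.14, 3.14, 3.14].

## Interface

Orientations are given as a unit quaternion [w, x, y, z].
In Python, from bench import telemetry, camera, ctrl, spotter gives the robot as it stands.
- The arm moves only by the tool send_rows, never from a script. Its argument "series" is a list of rows, each a list of 3 entries, a list of its own where there are three numbers: the turn, a rotation vector about the world's x, y, z in degrees, then the shift along the world's x, y, z in mm, then the closure, from -1 (fully open) to 1 (shut), so that 0 is half open. In form: [[[rx, ry, rz], [dx, dy, dz], gripper], ...]. A call has 1 to 10 rows; each row is the pose to reach, as a shift and turn from the pose commanded when the call began; what a row does not reach only later rows make up. A row lasts 1/8 s, in which the tool goes at most 62.5 mm and 10.7 degrees, less where a joint would pass 70% of its speed; a pose out of reach is approached as far as the arm can. A call with a gripper value outside its range is refused whole. The fingers move at their own pace and stop on an object; the grip force is fixed at half the most. Time passes only in rows, so rows that repeat a pose let the fingers close. It gives the time, the measured TCP pose, the force, the opening and the grip force at its end, in the units of the state.
- telemetry.get_obs(): the state, without advancing time (a new reading comes with each control period).
- camera(name): name is "side" or "top" or "wrist"; returns a dict with "pixels" (480x640x3 uint8, red, green, blue), "camera_matrix" (3x3 intrinsics, pixels), "xyz" and "orientation" of the camera in the world. Camera axes: x right, y up, looking along -z (the intrinsics and any distortion apply to the point x, -y, -z); pixel columns grow to the right and rows downward; lengths in m; the calibration is good to about 2 mm. A picture is of the moment at which its call begins. There is no depth.
- ctrl.hand_in(): hands the job in; it is judged then, once.
Trained networks look in the newest picture that a camera, given by its name, has taken for a name from the list of things; names that differ only in an ending like _2 or _b are one class to them, and where a whole thing is asked for, a point or a joint stands for the part that bears it (a point fixed in the world has none). Each returns a list of dicts, best first, with "conf" (0 to 1); they miss things now and then, are a little off and sometimes report something else, mostly with a low value. They report only what shows in the picture. A call takes as long as a camera call. They do not tell look-alikes from the thing itself.
- spotter.boxes_of(thing, camera): "xyz" ([x, y, z] in m, in world coordinates, good to about 4 mm: the middle of the surface that is visible of it).
- spotter.landmark_of(thing, camera): "xyz" ([x, y, z] in m, in world coordinates, good to about 4 mm: a listed point, or the origin of a listed thing).
The state is a dict: "time_s": time; "q": joint angles; "dq": joint speeds; "joint_efforts": joint torques, N m; "eef_pos": TCP position; "eef_rot": TCP orientation; "wrist_force": force on the tool from outside, world axes, zero at the start; "torque": the same for the moment, N m; "opening": opening from 0.0 (shut) to 1.0 (fully open); "grasp_force": force on a finger pad.
Only numpy, scipy, OpenCV 4.12 (cv2) and the standard library are available. Lean on these libraries where they do the work, as an engineer would, in place of code of your own. Each camera call takes 0.05 s, during which the arm holds its last target. There are 200 camera calls.

## Working session

There is one attempt and no reset: what is moved stays moved. The work goes in short steps, Python scripts to look and compute and a tool call to move; the robot and the scene stay as the last step left them, time stands still between calls to the robot, and variables do not carry over. Pictures are saved under pics/ and viewed, at most 14 in all, crops included, and the job is handed in when it is done.

Besides the shell and the picture viewer there is one more tool, called after ">>>" as name(argument=value, ...) on one line, values as JSON. send_rows: Moves the arm, as the interface text tells. Its arguments: {"type":"object","properties":{"series":{"type":"array","items":{"type":"array"}}},"required":["series"]}

```bash
mkdir -p pics; cat > h.py <<'E'
import numpy as np, cv2
from bench import telemetry, camera, ctrl, spotter
from scipy.spatial.transform import Rotation as R
def snap(n,f=None):
    c=camera(n)
    if f: cv2.imwrite('pics/'+f,c['pixels'][:,:,::-1])
    return c
def pose(c):
    q=c['orientation']; return R.from_quat([q[1],q[2],q[3],q[0]]).as_matrix(), np.array(c['xyz'])
def proj(c,p):
    M,t=pose(c); v=M.T@(np.array(p)-t); v=np.array([v[0],-v[1],-v[2]]); u=np.array(c['camera_matrix'])@v; return u[:2]/u[2]
def ray(c,uv,z):
    M,t=pose(c); d=np.linalg.inv(c['camera_matrix'])@[uv[0],uv[1],1]; d=M@(d*[1,-1,-1]); return t+d*(z-t[2])/d[2]
E
python3 - <<'E'
from h import *
for n in ['top','side']:
    c=snap(n,n+'0.png'); print(n,np.round(c['xyz'],3),{k:v for k,v in c.items() if k not in('pixels','xyz','orientation','camera_matrix')})
    for t in ['tin_red','tin_yellow','tin_green','tin_orange','chest','drawer_left_handle','drawer_right_handle','drawer_left_in','scale_pan','oil_bottle','wood_bowl','food_box']:
        print(t,[(np.round(d['xyz'],3).tolist(),round(d['conf'],2),proj(c,d['xyz']).round().tolist()) for d in spotter.landmark_of(t,n)][:4])
o=telemetry.get_obs();print(o['eef_pos'],o['eef_rot'],o['time_s'])
E
```

```text
top [0.374 0.053 1.396] {}
tin_red [([0.458, 0.404, 0.002], 0.6, [171.0, 293.0]), ([0.384, 0.506, 0.0], 0.56, [128.0, 324.0])]
tin_yellow [([0.569, 0.53, 0.0], 0.85, [122.0, 249.0]), ([0.594, 0.419, 0.002], 0.78, [167.0, 238.0])]
tin_green []
tin_orange [([0.453, 0.321, 0.004], 0.57, [205.0, 295.0])]
chest [([0.765, 0.008, -0.0], 0.94, [333.0, 171.0]), ([0.592, 0.419, -0.003], 0.6, [168.0, 239.0])]
drawer_left_handle [([0.446, 0.113, 0.092], 0.85, [289.0, 296.0]), ([0.616, 0.111, 0.021], 0.43, [291.0, 227.0])]
drawer_right_handle [([0.598, -0.104, 0.095], 0.72, [383.0, 229.0])]
drawer_left_in [([0.616, 0.109, 0.023], 0.94, [292.0, 228.0])]
scale_pan [([0.5, -0.376, 0.03], 0.8, [494.0, 274.0])]
oil_bottle [([0.677, -0.418, -0.002], 0.85, [503.0, 205.0])]
wood_bowl [([0.721, 0.345, -0.0], 0.93, [199.0, 188.0])]
food_box [([0.455, 0.321, 0.003], 0.34, [205.0, 294.0])]
side [-0.232  0.589  0.921] {}
tin_red [([0.45, 0.41, 0.0], 0.96, [204.0, 354.0]), ([0.388, 0.501, 0.001], 0.9, [175.0, 395.0])]
tin_yellow [([0.59, 0.416, 0.002], 0.55, [176.0, 314.0])]
tin_green []
tin_orange [([0.455, 0.316, 0.002], 0.59, [240.0, 333.0])]
chest [([0.768, 0.005, 0.001], 0.68, [285.0, 217.0])]
drawer_left_handle [([0.448, 0.108, 0.096], 0.74, [317.0, 271.0])]
drawer_right_handle [([0.59, 0.416, 0.0], 0.63, [177.0, 314.0]), ([0.592, -0.105, 0.094], 0.57, [353.0, 210.0]), ([0.715, -0.115, 0.019], 0.47, [329.0, 208.0])]
drawer_left_in [([0.617, 0.111, 0.017], 0.82, [280.0, 255.0]), ([0.591, -0.104, 0.093], 0.65, [353.0, 211.0])]
scale_pan []
oil_bottle []
wood_bowl [([0.725, 0.343, -0.0], 0.76, [183.0, 269.0])]
food_box [([0.717, -0.115, 0.014], 0.55, [328.0, 209.0])]
[ 0.16763831 -0.55001313  0.23128061] [-3.28962411e-05  9.89080622e-01  1.47375448e-01  2.28461161e-06] 1.3
```

```bash
python3 - <<'E'
import cv2
a=cv2.imread('pics/top0.png');b=cv2.imread('pics/side0.png')
cv2.imwrite('pics/topc.png',cv2.resize(a[150:360,80:240],None,fx=2.8,fy=2.8,interpolation=cv2.INTER_CUBIC))
E
```

```text
(no output)
```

View pics/top0.png

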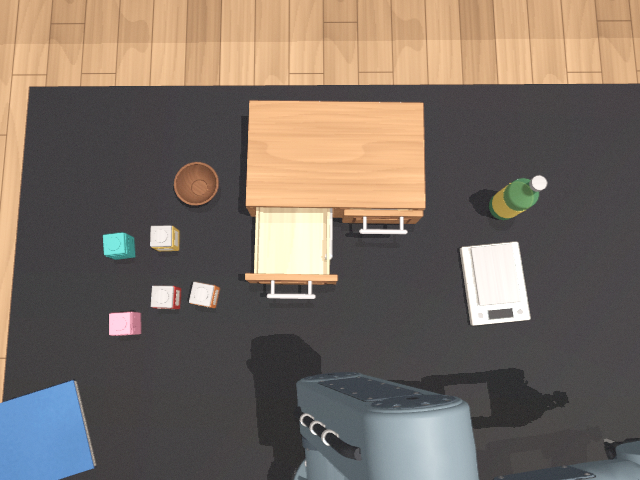

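View pics/topc.png

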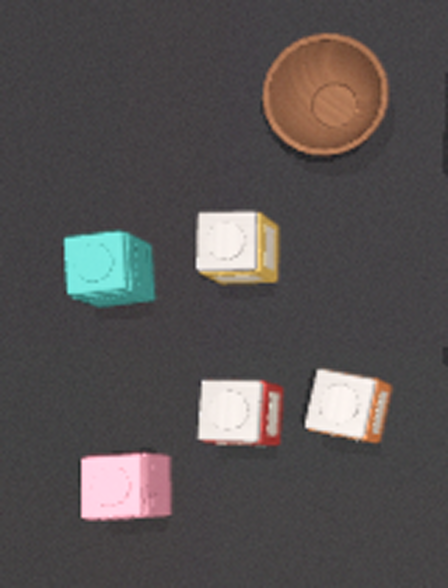

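View pics/side0.png

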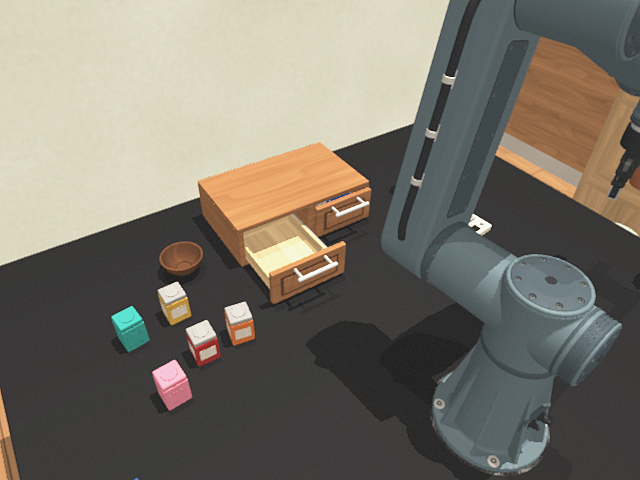

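The three tins to move, by lid position in the top view, are red (165,297), yellow (165,238) and orange (204,295). Each has a steel lid and a cream label. The plain pink (125,323) and turquoise (118,245) boxes are the look-alikes, and the crop confirms this, so I'll leave them alone. There is no green tin.

>>> send_rows(series=[[[0,0,-17],[250,450,70],-1],[[0,0,-17],[250,450,70],-1],[[0,0,-17],[250,450,70],-1],[[0,0,-17],[250,450,70],-1],[[0,0,-17],[250,450,70],-1],[[0,0,-17],[250,450,70],-1],[[0,0,-17],[250,450,70],-1],[[0,0,-17],[250,450,70],-1],[[0,0,-17],[250,450,70],-1],[[0,0,-17],[250,450,70],-1]])

```text
time_s: 2.55
eef_pos: [0.4181, -0.0988, 0.3016]
eef_rot: [0.0, 1.0, 0.001, 0.0]
wrist_force: [-0.6, 0.4, -0.4]
opening: 1.001
grasp_force: 0.0
```

>>> send_rows(series=[[[0,0,-12],[30,410,-60],-1],[[0,0,-12],[30,410,-60],-1],[[0,0,-12],[30,410,-60],-1],[[0,0,-12],[30,410,-60],-1],[[0,0,-12],[30,410,-60],-1],[[0,0,-12],[30,410,-60],-1],[[0,0,-12],[30,410,-60],-1],[[0,0,-12],[30,410,-60],-1],[[0,0,-12],[30,410,-60],-1],[[0,0,-12],[30,410,-60],-1]])

```text
time_s: 3.8
eef_pos: [0.4482, 0.3084, 0.2416]
eef_rot: [0.0, 0.994, -0.106, 0.0]
wrist_force: [1.2, 0.6, 0.2]
opening: 0.999
grasp_force: 0.0
```

```bash
cat >> h.py <<'E'
def tool():
    o=telemetry.get_obs(); q=o['eef_rot']; p=np.array(o['eef_pos'])
    x=R.from_quat([q[1],q[2],q[3],q[0]]).as_matrix()
    print('t',round(o['time_s'],2),'tcp',p.round(4),'yaw',round(np.degrees(np.arctan2(x[1,0],x[0,0])),1),'tilt',x[2].round(3),'open',round(o['opening'],2),'F',np.round(o['wrist_force'],1),'g',round(o['grasp_force'],1)); return p
def find(things,cams):
    for n in cams:
        c=snap(n)
        for t in things: print(n,t,[(np.round(d['xyz'],3).tolist(),round(d['conf'],2)) for d in spotter.landmark_of(t,n)][:3])
def lids(c,z=.078):
    # lid-like bright low-saturation blobs: world centre and yaw (deg, mod 90)
    hsv=cv2.cvtColor(c['pixels'],cv2.COLOR_RGB2HSV); m=((hsv[...,1]<45)&(hsv[...,2]>150)).astype(np.uint8)
    for k in cv2.findContours(m,cv2.RETR_EXTERNAL,cv2.CHAIN_APPROX_NONE)[0]:
        if cv2.contourArea(k)<150: continue
        w=np.array([ray(c,uv,z)[:2] for uv in cv2.boxPoints(cv2.minAreaRect(k))]); e=w[1]-w[0]; s=[np.linalg.norm(e),np.linalg.norm(w[2]-w[1])]
        if .25<w.mean(0)[1]: print('lid',w.mean(0).round(4),'yaw',round((np.degrees(np.arctan2(e[1],e[0]))+45)%90-45,1),np.round(s,3))
E
python3 - <<'E'
from h import *
tool(); c=snap('top'); lids(c); c=snap('wrist','w1.png'); find(['tin_orange','tin_red','tin_yellow'],['wrist'])
E
```

```text
t 3.8 tcp [0.4482 0.3084 0.2416] yaw -12.2 tilt [ 0.  0. -1.] open 1.0 F [1.2 0.6 0.2] g 0.0
lid [0.3447 0.5142] yaw 15.8 [0.036 0.367]
lid [0.3181 0.393 ] yaw 12.1 [0.209 0.594]
wrist tin_orange [([0.452, 0.324, 0.004], 0.59)]
wrist tin_red [([0.39, 0.506, 0.0], 0.82), ([0.447, 0.407, 0.004], 0.6)]
wrist tin_yellow [([0.59, 0.415, -0.002], 0.88), ([0.568, 0.528, 0.002], 0.64)]
```

View pics/w1.png

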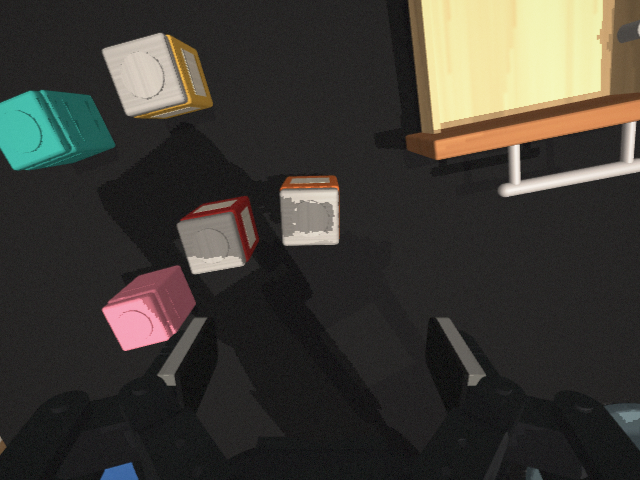

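The wrist view shows the orange tin's lid at (310,217), squared up with the tool, so its yaw is about -12°. Red is at (212,248) and yellow at (147,76), both close to the world axes. Pink (135,325) and turquoise (25,130) are the look-alikes.

```bash
python3 - <<'E'
from h import *
c=snap('wrist'); p=tool()
for n,uv in dict(orange=(310,217),red=(212,248),yellow=(147,76)).items():
    w=ray(c,uv,.078); print(n,w.round(3),((w-p)*1000).round())
E
```

```text
t 4.15 tcp [0.4478 0.3096 0.2415] yaw -12.1 tilt [ 0. -0. -1.] open 1.0 F [ 0.5  1.  -0.3] g 0.0
orange [0.453 0.319 0.078] [   5.   10. -164.]
red [0.444 0.41  0.078] [  -4.  100. -164.]
yellow [0.586 0.416 0.078] [ 139.  106. -164.]
```

>>> send_rows(series=[[[0,0,0],[5,10,-60],-0.6],[[0,0,0],[5,10,-120],-0.6],[[0,0,0],[5,10,-160],-0.6],[[0,0,0],[5,10,-202],-0.6],[[0,0,0],[5,10,-202],-0.6],[[0,0,0],[5,10,-202],1],[[0,0,0],[5,10,-202],1],[[0,0,0],[5,10,-202],1],[[0,0,0],[5,10,-202],1],[[0,0,0],[5,10,-202],1]])

```text
time_s: 5.4
eef_pos: [0.4537, 0.3204, 0.0409]
eef_rot: [-0.001, 0.994, -0.105, 0.001]
wrist_force: [-1.3, -0.0, 6.6]
opening: 0.603
grasp_force: 63.3
```

>>> send_rows(series=[[[0,0,0],[0,0,60],1],[[0,0,0],[0,0,120],1],[[0,0,3],[0,0,150],1],[[0,0,6],[35,-50,150],1],[[0,0,12],[70,-100,150],1],[[0,0,12],[105,-150,150],1],[[0,0,12],[147,-210,150],1],[[0,0,12],[147,-210,150],1],[[0,0,12],[147,-210,150],1]])

```text
time_s: 6.52
eef_pos: [0.5995, 0.1094, 0.1889]
eef_rot: [-0.0, 1.0, -0.001, -0.0]
wrist_force: [-0.6, 0.5, -2.8]
opening: 0.6
grasp_force: 63.3
```

```bash
python3 - <<'E'
from h import *
tool(); c=snap('wrist','w2.png'); find(['tin_orange','drawer_left_in','drawer_left_handle'],['side'])
E
```

```text
t 6.53 tcp [0.5995 0.1094 0.1889] yaw -0.1 tilt [-0.001 -0.    -1.   ] open 0.6 F [-0.6  0.5 -2.8] g 63.3
side tin_orange [([0.599, 0.106, 0.148], 0.96), ([0.715, -0.115, 0.016], 0.34)]
side drawer_left_in [([0.62, 0.111, 0.018], 0.97)]
side drawer_left_handle [([0.446, 0.108, 0.095], 0.89)]
```

View pics/w2.png

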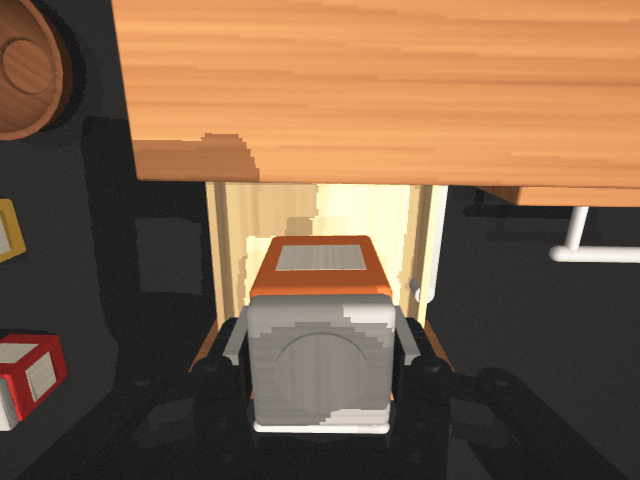

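The orange tin is held at (320,340), above the left drawer. Lowering it in.

>>> send_rows(series=[[[0,0,0],[0,0,-50],1],[[0,0,0],[0,0,-90],1],[[0,0,0],[0,0,-115],1],[[0,0,0],[0,0,-125],1],[[0,0,0],[0,0,-125],1],[[0,0,0],[0,0,-125],-0.6],[[0,0,0],[0,0,-125],-0.6],[[0,0,0],[0,0,-125],-0.6],[[0,0,0],[0,0,-75],-0.6],[[0,0,0],[0,0,-15],-0.6]])

```text
time_s: 8.02
eef_pos: [0.5985, 0.1098, 0.1743]
eef_rot: [-0.0, 1.0, -0.001, -0.002]
wrist_force: [1.3, -0.1, 0.5]
opening: 0.803
grasp_force: 0.0
```

>>> send_rows(series=[[[0,0,0],[0,0,30],-0.6],[[0,0,0],[-50,30,60],-0.6],[[0,0,0],[-80,80,60],-0.6],[[0,0,0],[-110,130,60],-0.6],[[0,0,0],[-130,180,60],-0.6],[[0,0,-1],[-145,230,60],-0.6],[[0,0,-1],[-155,265,60],-0.6],[[0,0,-1],[-155,300,60],-0.6],[[0,0,-1],[-155,300,60],-0.6],[[0,0,-1],[-155,300,60],-0.6]])

```text
time_s: 9.28
eef_pos: [0.4446, 0.4094, 0.2342]
eef_rot: [0.0, 1.0, -0.009, -0.0]
wrist_force: [0.6, -0.3, 0.6]
opening: 0.802
grasp_force: 0.0
```

```bash
python3 - <<'E'
from h import *
tool(); c=snap('wrist','w3.png'); find(['tin_orange','tin_red','tin_yellow'],['wrist','side'])
E
```

```text
t 9.28 tcp [0.4446 0.4094 0.2342] yaw -1.0 tilt [-0.     0.001 -1.   ] open 0.8 F [ 0.6 -0.3  0.6] g 0.0
wrist tin_orange []
wrist tin_red [([0.39, 0.505, -0.002], 0.84), ([0.449, 0.408, 0.003], 0.63)]
wrist tin_yellow [([0.571, 0.528, -0.001], 0.96), ([0.588, 0.414, -0.0], 0.55)]
side tin_orange [([0.606, 0.11, 0.019], 0.9)]
side tin_red [([0.388, 0.501, 0.0], 0.87)]
side tin_yellow [([0.59, 0.414, 0.001], 0.71)]
```

View pics/w3.png

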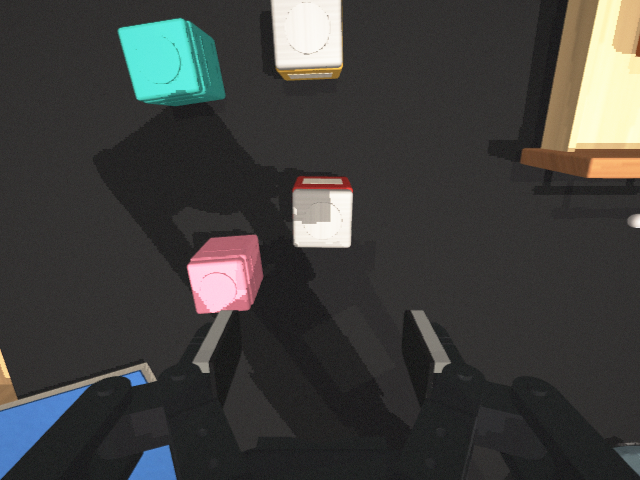

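The red tin is centred under the tool at (322,218) and square to it. The look-alikes are pink (225,275) and turquoise (165,60).

>>> send_rows(series=[[[0,0,0],[3,-2,-60],-0.6],[[0,0,0],[3,-2,-120],-0.6],[[0,0,0],[3,-2,-160],-0.6],[[0,0,0],[3,-2,-194],-0.6],[[0,0,0],[3,-2,-194],-0.6],[[0,0,0],[3,-2,-194],1],[[0,0,0],[3,-2,-194],1],[[0,0,0],[3,-2,-194],1],[[0,0,0],[3,-2,-194],1],[[0,0,0],[3,-2,-194],1]])

```text
time_s: 10.98
eef_pos: [0.4485, 0.4085, 0.0419]
eef_rot: [-0.001, 1.0, -0.009, 0.001]
wrist_force: [-1.4, 0.3, 6.9]
opening: 0.6
grasp_force: 63.5
```

>>> send_rows(series=[[[0,0,0],[0,0,60],1],[[0,0,0],[0,0,120],1],[[0,0,0],[0,0,150],1],[[0,0,1],[15,-55,150],1],[[0,0,1],[35,-110,150],1],[[0,0,1],[55,-165,150],1],[[0,0,1],[75,-215,150],1],[[0,0,1],[88,-253,150],1],[[0,0,1],[88,-253,150],1],[[0,0,1],[88,-253,150],1]])

```text
time_s: 12.22
eef_pos: [0.5353, 0.1552, 0.1902]
eef_rot: [-0.0, 1.0, -0.001, -0.0]
wrist_force: [-0.5, 0.7, -1.5]
opening: 0.602
grasp_force: 63.6
```

```bash
python3 - <<'E'
from h import *
tool(); find(['tin_red'],['side'])
E
```

```text
t 12.22 tcp [0.5353 0.1552 0.1902] yaw -0.1 tilt [-0.001 -0.    -1.   ] open 0.6 F [-0.5  0.7 -1.5] g 63.6
side tin_red [([0.538, 0.156, 0.149], 0.84), ([0.389, 0.503, -0.002], 0.61)]
```

>>> send_rows(series=[[[0,0,0],[0,0,-50],1],[[0,0,0],[0,0,-90],1],[[0,0,0],[0,0,-115],1],[[0,0,0],[0,0,-126],1],[[0,0,0],[0,0,-126],1],[[0,0,0],[0,0,-126],-0.5],[[0,0,0],[0,0,-126],-0.5],[[0,0,0],[0,0,-126],-0.5],[[0,0,0],[0,0,-76],-0.5],[[0,0,0],[0,0,-16],-0.5]])

```text
time_s: 13.58
eef_pos: [0.5344, 0.1548, 0.1743]
eef_rot: [0.0, 1.0, -0.001, -0.002]
wrist_force: [0.7, -0.0, 0.8]
opening: 0.75
grasp_force: 0.0
```

>>> send_rows(series=[[[0,0,0],[0,0,30],-0.6],[[0,0,0],[10,40,60],-0.6],[[0,0,0],[20,90,60],-0.6],[[0,0,0],[30,145,60],-0.6],[[0,0,0],[40,200,60],-0.6],[[0,0,0],[52,260,60],-0.6],[[0,0,0],[52,260,60],-0.6],[[0,0,0],[52,260,60],-0.6],[[0,0,0],[52,260,60],-0.6]])

```text
time_s: 14.7
eef_pos: [0.5879, 0.4138, 0.2347]
eef_rot: [0.0, 1.0, -0.001, 0.0]
wrist_force: [-0.2, -0.1, -0.2]
opening: 0.802
grasp_force: 0.0
```

```bash
python3 - <<'E'
from h import *
tool(); c=snap('wrist','w4.png'); find(['tin_orange','tin_red','tin_yellow'],['wrist','side'])
E
```

```text
t 14.7 tcp [0.5879 0.4138 0.2347] yaw -0.1 tilt [ 0.  0. -1.] open 0.8 F [-0.2 -0.1 -0.2] g 0.0
wrist tin_orange [([0.601, 0.111, 0.024], 0.74)]
wrist tin_red [([0.536, 0.156, 0.026], 0.97), ([0.388, 0.504, 0.002], 0.7)]
wrist tin_yellow [([0.572, 0.528, -0.0], 0.86), ([0.59, 0.415, -0.0], 0.66)]
side tin_orange [([0.608, 0.109, 0.02], 0.71), ([0.767, 0.006, 0.002], 0.67)]
side tin_red [([0.388, 0.502, -0.002], 0.71), ([0.537, 0.158, 0.02], 0.69), ([0.767, 0.009, 0.001], 0.66)]
side tin_yellow [([0.573, 0.527, -0.001], 0.93), ([0.593, 0.414, 0.001], 0.61)]
```

View pics/w4.png

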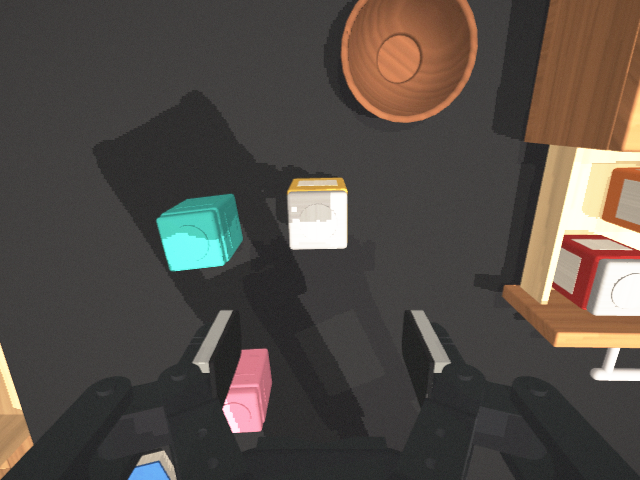

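The yellow tin with its cream label is under the tool at (318,219). The turquoise one at (200,235) stays. Orange and red are standing in the drawer.

>>> send_rows(series=[[[0,0,0],[2,1,-60],-0.6],[[0,0,0],[2,1,-120],-0.6],[[0,0,0],[2,1,-160],-0.6],[[0,0,0],[2,1,-194],-0.6],[[0,0,0],[2,1,-194],-0.6],[[0,0,0],[2,1,-194],1],[[0,0,0],[2,1,-194],1],[[0,0,0],[2,1,-194],1],[[0,0,0],[2,1,-194],1],[[0,0,0],[2,1,-194],1]])

```text
time_s: 16.4
eef_pos: [0.5906, 0.4165, 0.0421]
eef_rot: [-0.001, 1.0, -0.0, 0.001]
wrist_force: [-0.1, -1.1, 6.3]
opening: 0.604
grasp_force: 63.1
```

>>> send_rows(series=[[[0,0,0],[0,0,60],1],[[0,0,0],[0,0,120],1],[[0,0,0],[0,0,150],1],[[0,0,0],[-10,-50,150],1],[[0,0,0],[-20,-105,150],1],[[0,0,0],[-30,-160,150],1],[[0,0,0],[-35,-215,150],1],[[0,0,0],[-45,-270,150],1],[[0,0,0],[-54,-325,150],1],[[0,0,0],[-54,-352,150],1]])

```text
time_s: 17.65
eef_pos: [0.5347, 0.0615, 0.1903]
eef_rot: [0.0, 1.0, -0.002, -0.0]
wrist_force: [-0.9, -0.4, -1.3]
opening: 0.598
grasp_force: 63.3
```

```bash
python3 - <<'E'
from h import *
tool(); find(['tin_yellow'],['side'])
E
```

```text
t 17.65 tcp [0.5347 0.0615 0.1903] yaw -0.2 tilt [-0.  0. -1.] open 0.6 F [-0.9 -0.4 -1.3] g 63.3
side tin_yellow [([0.569, 0.524, -0.001], 0.76), ([0.535, 0.06, 0.147], 0.61)]
```

>>> send_rows(series=[[[0,0,0],[0,2,-50],1],[[0,0,0],[0,2,-90],1],[[0,0,0],[0,2,-115],1],[[0,0,0],[0,2,-126],1],[[0,0,0],[0,2,-126],1],[[0,0,0],[0,2,-126],-0.5],[[0,0,0],[0,2,-126],-0.5],[[0,0,0],[0,2,-126],-0.5],[[0,0,0],[0,2,-76],-0.5],[[0,0,0],[0,2,-16],-0.5]])

```text
time_s: 19.0
eef_pos: [0.5344, 0.066, 0.1743]
eef_rot: [-0.0, 1.0, -0.001, -0.002]
wrist_force: [1.3, 0.6, -0.3]
opening: 0.753
grasp_force: 0.0
```

```bash
python3 - <<'E'
from h import *
tool(); find(['tin_orange','tin_red','tin_yellow','drawer_left_in','drawer_left_handle'],['side'])
E
```

```text
t 19.0 tcp [0.5344 0.066  0.1743] yaw -0.1 tilt [-0.003 -0.    -1.   ] open 0.75 F [ 1.3  0.6 -0.3] g 0.0
side tin_orange [([0.606, 0.107, 0.021], 0.79)]
side tin_red [([0.388, 0.501, 0.002], 0.95), ([0.54, 0.156, 0.022], 0.9), ([0.538, 0.062, 0.019], 0.64)]
side tin_yellow [([0.574, 0.524, -0.0], 0.85), ([0.535, 0.062, 0.021], 0.59), ([0.725, 0.346, 0.001], 0.29)]
side drawer_left_in [([0.619, 0.11, 0.018], 0.78), ([0.535, 0.064, 0.019], 0.29)]
side drawer_left_handle [([0.451, 0.108, 0.096], 0.78)]
```

>>> send_rows(series=[[[0,0,0],[0,0,25],1],[[0,0,0],[-50,20,25],1],[[0,0,0],[-105,44,25],1],[[0,0,0],[-140,44,25],1],[[0,0,0],[-140,44,25],1],[[0,0,0],[-140,44,-30],1],[[0,0,0],[-140,44,-80],1],[[0,0,0],[-140,44,-96],1],[[0,0,0],[-130,44,-96],1],[[0,0,0],[-118,44,-96],1]])

```text
time_s: 20.55
eef_pos: [0.4195, 0.1098, 0.0787]
eef_rot: [-0.0, 1.0, -0.001, 0.001]
wrist_force: [0.6, 0.2, -0.7]
opening: 0.0
grasp_force: 0.0
```

>>> send_rows(series=[[[0,0,0],[10,0,0],1],[[0,0,0],[20,0,0],1],[[0,0,0],[35,0,0],1],[[0,0,0],[50,0,0],1],[[0,0,0],[65,0,0],1],[[0,0,0],[80,0,0],1],[[0,0,0],[95,0,0],1],[[0,0,0],[110,0,0],1],[[0,0,0],[120,0,0],1],[[0,0,0],[130,0,0],1]])

```text
time_s: 21.8
eef_pos: [0.5482, 0.11, 0.0782]
eef_rot: [-0.0, 1.0, -0.0, -0.0]
wrist_force: [-2.1, -1.8, 0.8]
opening: -0.003
grasp_force: 1.0
```

>>> send_rows(series=[[[0,0,0],[8,0,0],1],[[0,0,0],[16,0,0],1],[[0,0,0],[23,0,0],1],[[0,0,0],[28,0,0],1],[[0,0,0],[32,0,0],1]])

```text
time_s: 22.42
eef_pos: [0.5799, 0.11, 0.0783]
eef_rot: [-0.0, 1.0, -0.0, -0.0]
wrist_force: [-2.1, -1.2, 0.3]
opening: 0.001
grasp_force: 0.9
```

Still only friction, so I'll push on to the stop.

>>> send_rows(series=[[[0,0,0],[3,0,0],1],[[0,0,0],[6,0,0],1],[[0,0,0],[6,0,0],1]])

```text
time_s: 22.8
eef_pos: [0.5826, 0.11, 0.0779]
eef_rot: [0.0, 1.0, -0.0, -0.004]
wrist_force: [-12.5, -2.5, 8.8]
opening: -0.002
grasp_force: 6.6
```

```bash
python3 - <<'E'
from h import *
tool(); find(['drawer_left_handle','drawer_right_handle'],['side','top'])
E
```

```text
t 22.8 tcp [0.5826 0.11   0.0779] yaw -0.0 tilt [-0.007  0.    -1.   ] open -0.0 F [-12.5  -2.5   8.8] g 6.6
side drawer_left_handle [([0.598, 0.105, 0.097], 0.59)]
side drawer_right_handle [([0.593, -0.104, 0.093], 0.83), ([0.713, -0.114, 0.019], 0.45)]
top drawer_left_handle [([0.725, 0.344, -0.002], 0.46)]
top drawer_right_handle [([0.594, -0.102, 0.094], 0.71)]
```

The left drawer is home: the force rose to 12.5 N and the handle reads x = 0.598. Next is the right handle, gripped front to back.

>>> send_rows(series=[[[0,0,0],[-20,0,0],1],[[0,0,0],[-40,0,0],1],[[0,0,5],[-40,0,60],1],[[0,0,15],[-40,-20,100],1],[[0,0,25],[-40,-70,100],0.4],[[0,0,35],[-30,-120,100],0.4],[[0,0,45],[-20,-160,100],0.4],[[0,0,55],[0,-200,100],0.4],[[0,0,65],[0,-214,100],0.4],[[0,0,75],[10,-214,100],0.4]])

```text
time_s: 24.35
eef_pos: [0.5961, -0.1056, 0.1785]
eef_rot: [0.0, 0.793, 0.61, 0.0]
wrist_force: [0.4, 0.2, 0.3]
opening: 0.306
grasp_force: 0.0
```

>>> send_rows(series=[[[0,0,8],[0,0,0],0.4],[[0,0,15],[0,0,0],0.4],[[0,0,15],[0,0,0],0.4]])

```text
time_s: 24.72
eef_pos: [0.5961, -0.104, 0.1785]
eef_rot: [0.0, 0.708, 0.706, 0.0]
wrist_force: [-0.1, 0.2, -1.2]
opening: 0.298
grasp_force: 0.0
```

```bash
python3 - <<'E'
from h import *
tool(); c=snap('wrist','w5.png'); find(['drawer_right_handle'],['wrist','top'])
for z in ([.596,-.104,.095],[.596,-.049,.095],[.596,-.159,.095]): print(proj(c,z).round())
E
```

```text
t 24.73 tcp [ 0.5961 -0.104   0.1785] yaw 89.9 tilt [-0.     0.001 -1.   ] open 0.3 F [-0.1  0.2 -1.2] g 0.0
wrist drawer_right_handle [([0.595, -0.102, 0.097], 0.85)]
top drawer_right_handle [([0.595, -0.102, 0.097], 0.73)]
[323. 256.]
[323. 171.]
[323. 330.]
```

View pics/w5.png

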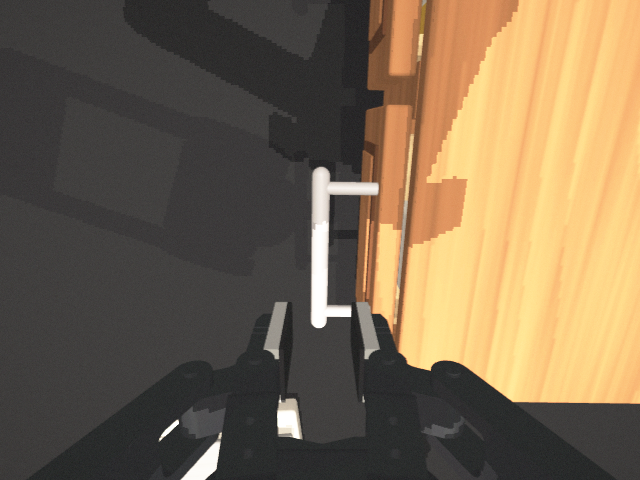

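The bar runs from (321,170) to (319,325) and is centred between the fingers. Descending to grip it.

>>> send_rows(series=[[[0,0,0],[-1,0,-50],0.4],[[0,0,0],[-1,0,-90],0.4],[[0,0,0],[-1,0,-103],0.4],[[0,0,0],[-1,0,-103],0.4],[[0,0,0],[-1,0,-103],1],[[0,0,0],[-1,0,-103],1],[[0,0,0],[-1,0,-103],1]])

```text
time_s: 25.85
eef_pos: [0.5951, -0.1045, 0.0772]
eef_rot: [0.001, 0.708, 0.707, 0.0]
wrist_force: [-5.8, 0.6, 6.3]
opening: 0.104
grasp_force: 58.9
```

>>> send_rows(series=[[[0,0,0],[-8,0,0],1],[[0,0,0],[-20,0,0],1],[[0,0,0],[-40,0,0],1],[[0,0,0],[-60,0,0],1],[[0,0,0],[-80,0,0],1],[[0,0,0],[-100,0,0],1],[[0,0,0],[-120,0,0],1],[[0,0,0],[-140,0,0],1],[[0,0,0],[-155,0,0],1],[[0,0,0],[-160,0,0],1]])

```text
time_s: 27.1
eef_pos: [0.435, -0.1018, 0.077]
eef_rot: [-0.0, 0.708, 0.706, 0.002]
wrist_force: [1.8, 15.5, 15.1]
opening: 0.103
grasp_force: 61.0
```

>>> send_rows(series=[[[0,0,0],[0,0,0],0.4],[[0,0,0],[0,0,0],0.4],[[0,0,0],[0,0,0],0.4],[[0,0,0],[0,0,50],0.4],[[0,0,0],[0,0,110],0.4],[[0,0,-10],[20,0,170],-1],[[0,0,-20],[60,0,185],-1],[[0,0,-30],[120,0,185],-1],[[0,0,-40],[120,0,185],-1],[[0,0,-50],[120,0,185],-1]])

```text
time_s: 28.35
eef_pos: [0.5549, -0.1041, 0.2587]
eef_rot: [-0.001, 0.941, 0.339, -0.001]
wrist_force: [-0.5, -0.1, 0.1]
opening: 0.997
grasp_force: 0.0
```

>>> send_rows(series=[[[0,0,-10],[0,0,0],-1],[[0,0,-20],[0,0,0],-1],[[0,0,-30],[0,0,0],-1],[[0,0,-40],[0,0,0],-1],[[0,0,-40],[0,0,0],-1]])

```text
time_s: 28.98
eef_pos: [0.5545, -0.1042, 0.2598]
eef_rot: [-0.0, 1.0, 0.0, -0.0]
wrist_force: [0.2, 0.0, -0.0]
opening: 1.002
grasp_force: 0.0
```

```bash
python3 - <<'E'
from h import *
tool(); c=snap('wrist','w6.png'); find(['food_box','drawer_right_handle','box_corner0','box_corner1','box_corner2','box_corner3'],['wrist','top'])
np.save('w6.npy',c,allow_pickle=True)
E
```

```text
t 28.98 tcp [ 0.5545 -0.1042  0.2598] yaw 0.0 tilt [-0.001 -0.    -1.   ] open 1.0 F [ 0.2  0.  -0. ] g 0.0
wrist food_box [([0.552, -0.114, 0.02], 0.6)]
wrist drawer_right_handle [([0.432, -0.101, 0.098], 0.98), ([0.596, 0.11, 0.094], 0.7)]
wrist box_corner0 [([0.605, -0.146, 0.02], 0.79), ([0.612, -0.082, 0.019], 0.68)]
wrist box_corner1 [([0.605, -0.146, 0.02], 0.79), ([0.612, -0.082, 0.019], 0.68)]
wrist box_corner2 [([0.605, -0.146, 0.02], 0.79), ([0.612, -0.082, 0.019], 0.68)]
wrist box_corner3 [([0.605, -0.146, 0.02], 0.79), ([0.612, -0.082, 0.019], 0.68)]
top food_box [([0.548, -0.114, 0.02], 0.79), ([0.492, -0.142, 0.022], 0.37)]
top drawer_right_handle []
top box_corner0 [([0.493, -0.082, 0.023], 0.85)]
top box_corner1 [([0.493, -0.082, 0.023], 0.85)]
top box_corner2 [([0.493, -0.082, 0.023], 0.85)]
top box_corner3 [([0.493, -0.082, 0.023], 0.85)]
```

View pics/w6.png

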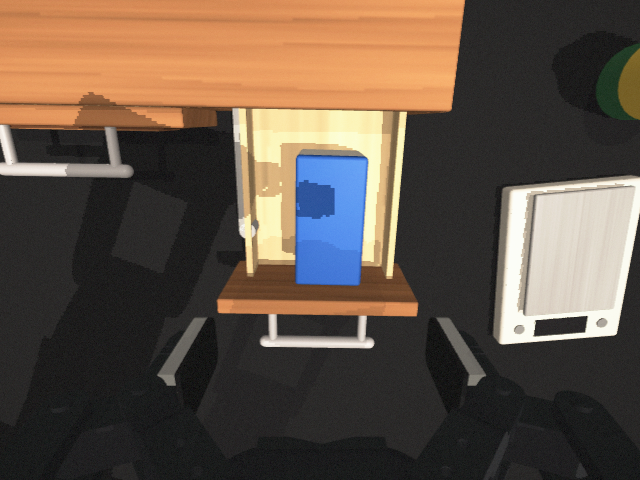

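The blue lid has corners (296,155), (368,157), (361,286) and (296,284). The scale pan's corners are near (536,193), (635,185), (618,305) and (525,317).

```bash
python3 - <<'E'
from h import *
c=np.load('w6.npy',allow_pickle=True).item()
def show(n,pts,z):
    w=np.array([ray(c,p,z)[:2] for p in pts]); print(n,w.round(4).tolist(),'ctr',w.mean(0).round(4))
    print('  long-edge yaw',[round(np.degrees(np.arctan2(*(w[i]-w[j])[::-1])),1) for i,j in((0,3),(1,2))],'short',[round(np.degrees(np.arctan2(*(w[i]-w[j])[::-1]))-90,1) for i,j in((0,1),(3,2))],[np.linalg.norm(w[i]-w[i-1]).round(3) for i in range(4)])
show('box',[(296,155),(368,157),(361,286),(296,284)],.096)
# refine: colour mask of the blue lid and min-area rectangle in world
h=cv2.cvtColor(c['pixels'],cv2.COLOR_RGB2HSV); m=((h[...,0]>95)&(h[...,0]<130)&(h[...,1]>120)).astype(np.uint8)
k=max(cv2.findContours(m,cv2.RETR_EXTERNAL,cv2.CHAIN_APPROX_NONE)[0],key=cv2.contourArea)[:,0]
w=np.array([ray(c,p,.096)[:2] for p in k],np.float32); print(cv2.minAreaRect(w*1000))
show('pan',[(536,193),(635,185),(618,305),(525,317)],.034)
g=cv2.cvtColor(c['pixels'],cv2.COLOR_RGB2GRAY)
cv2.imwrite('pics/pan.png',cv2.resize(c['pixels'][165:355,485:640,::-1],None,fx=3,fy=3,interpolation=cv2.INTER_CUBIC))
c2=snap('wrist'); print(spotter.landmark_of('scale_pan','wrist')); c2=snap('top','top2.png'); print(spotter.landmark_of('scale_pan','top'))
E
```

```text
box [[0.6091, -0.0825], [0.6076, -0.1409], [0.4926, -0.1393], [0.4945, -0.08]] ctr [ 0.551  -0.1106]
  long-edge yaw [np.float64(-1.2), np.float64(-0.8)] short [np.float64(-1.5), np.float64(-1.9)] [np.float64(0.115), np.float64(0.058), np.float64(0.115), np.float64(0.059)]
((551.6165161132812, -109.98008728027344), (58.9183235168457, 115.0159683227539), 88.46308135986328)
pan [[0.5665, -0.3193], [0.5746, -0.4168], [0.4403, -0.4349], [0.425, -0.3336]] ctr [ 0.5016 -0.3762]
  long-edge yaw [np.float64(5.8), np.float64(7.7)] short [np.float64(4.8), np.float64(8.6)] [np.float64(0.142), np.float64(0.098), np.float64(0.136), np.float64(0.102)]
[{'xyz': [0.4989, -0.3753, 0.0323], 'conf': 0.72}]
[{'xyz': [0.4999, -0.3744, 0.0315], 'conf': 0.91}]
```

View pics/pan.png

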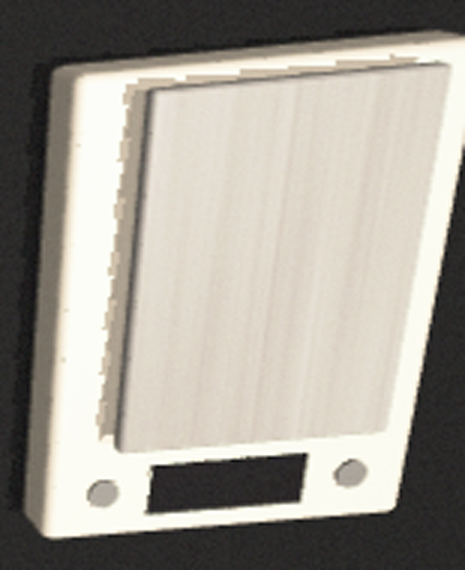

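>>> send_rows(series=[[[0,0,-1.5],[-3,-6,-60],-0.75],[[0,0,-1.5],[-3,-6,-120],-0.75],[[0,0,-1.5],[-3,-6,-160],-0.75],[[0,0,-1.5],[-3,-6,-190],-0.75],[[0,0,-1.5],[-3,-6,-199],-0.75],[[0,0,-1.5],[-3,-6,-199],1],[[0,0,-1.5],[-3,-6,-199],1],[[0,0,-1.5],[-3,-6,-199],1],[[0,0,-1.5],[-3,-6,-199],1],[[0,0,-1.5],[-3,-6,-199],1]])

```text
time_s: 31.18
eef_pos: [0.5517, -0.1101, 0.0615]
eef_rot: [0.0, 1.0, -0.014, 0.0]
wrist_force: [-0.0, 0.4, -2.7]
opening: 0.693
grasp_force: 64.9
```

>>> send_rows(series=[[[0,0,0],[0,0,40],1],[[0,0,0],[0,0,90],1],[[0,0,0],[0,0,130],1],[[0,0,2],[-10,-50,130],1],[[0,0,4],[-20,-100,130],1],[[0,0,6],[-30,-150,130],1],[[0,0,7.5],[-40,-200,130],1],[[0,0,7.5],[-50,-240,130],1],[[0,0,7.5],[-50,-265,130],1],[[0,0,7.5],[-50,-265,130],1]])

```text
time_s: 32.42
eef_pos: [0.501, -0.3769, 0.191]
eef_rot: [0.0, 0.999, 0.051, -0.0]
wrist_force: [-0.2, 0.2, -2.7]
opening: 0.689
grasp_force: 66.1
```

```bash
python3 - <<'E'
from h import *
tool(); c=snap('wrist','w7.png'); find(['food_box','scale_pan'],['top','wrist'])
np.save('w7.npy',c,allow_pickle=True)
E
```

```text
t 32.42 tcp [ 0.501  -0.3769  0.191 ] yaw 5.8 tilt [-0.  0. -1.] open 0.69 F [-0.2  0.2 -2.7] g 66.1
top food_box [([0.497, -0.379, 0.152], 0.75)]
top scale_pan [([0.497, -0.376, 0.029], 0.79)]
wrist food_box [([0.503, -0.373, 0.15], 0.67)]
wrist scale_pan []
```

View pics/w7.png

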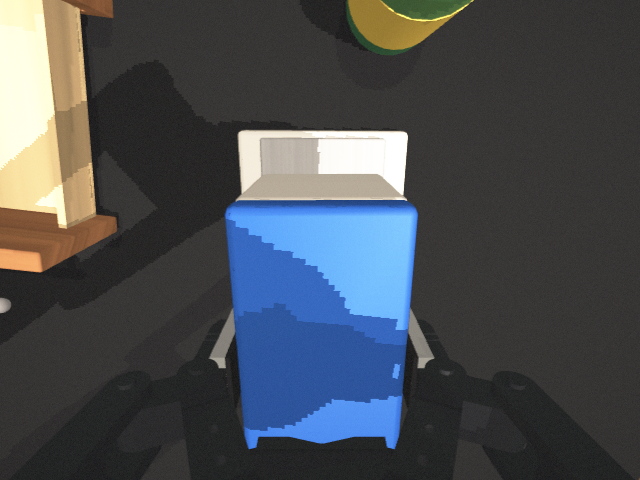

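The box is held at (322,320) and squared to the scale. The pan's far edge shows at row 137, columns 261 to 385. A quick check of the pan centre from that edge.

```bash
python3 - <<'E'
from h import *
c=np.load('w7.npy',allow_pickle=True).item()
a,b=ray(c,(261,137),.034),ray(c,(385,137),.034); e=(a-b)/np.linalg.norm(a-b); n=np.array([-e[1],e[0]]) 
n*= -np.sign(n[0]); print(a,b,np.linalg.norm(a-b),'centre',((a+b)/2)[:2]+n*.07,'yaw',np.degrees(np.arctan2(*e[[1,0]]))-90)
E
```

```text
[ 0.56491915 -0.32175759  0.034     ] [ 0.57469606 -0.41805025  0.034     ] 0.09678772375683714 centre [ 0.50016566 -0.37697489] yaw 5.797559934835803
```

>>> send_rows(series=[[[0,0,0],[-1,0,-40],1],[[0,0,0],[-1,0,-75],1],[[0,0,0],[-1,0,-100],1],[[0,0,0],[-1,0,-110],1],[[0,0,0],[-1,0,-115],1],[[0,0,0],[-1,0,-115],1]])

```text
time_s: 33.52
eef_pos: [0.5011, -0.3753, 0.0771]
eef_rot: [0.0, 0.999, 0.052, 0.0]
wrist_force: [-0.3, 0.3, -2.9]
opening: 0.693
grasp_force: 66.1
```

>>> send_rows(series=[[[0,0,0],[0,0,-2],1],[[0,0,0],[0,0,-2],1],[[0,0,0],[0,0,-2],-0.8],[[0,0,0],[0,0,-2],-0.8],[[0,0,0],[0,0,-2],-0.8],[[0,0,0],[0,0,40],-0.8],[[0,0,0],[0,0,100],-0.8],[[0,0,0],[0,0,160],-0.8]])

```text
time_s: 34.52
eef_pos: [0.5004, -0.3748, 0.2379]
eef_rot: [-0.0, 0.999, 0.052, -0.0]
wrist_force: [0.7, 0.2, 0.5]
opening: 0.902
grasp_force: 0.0
```

>>> send_rows(series=[[[0,0,0],[-20,60,0],1],[[0,0,0],[-40,120,0],1],[[0,0,-6],[-60,180,0],1],[[0,0,-6],[-80,230,0],1],[[0,0,-6],[-105,273,0],1],[[0,0,-6],[-105,273,-60],1],[[0,0,-6],[-105,273,-110],1],[[0,0,-6],[-105,273,-157],1],[[0,0,-6],[-105,273,-157],1]])

```text
time_s: 35.65
eef_pos: [0.3928, -0.1003, 0.0767]
eef_rot: [-0.002, 1.0, -0.0, -0.003]
wrist_force: [0.1, 0.3, 0.7]
opening: -0.001
grasp_force: 0.0
```

```bash
python3 - <<'E'
from h import *
tool(); find(['food_box','drawer_right_handle','drawer_left_handle'],['top','side'])
E
```

```text
t 35.65 tcp [ 0.3928 -0.1003  0.0767] yaw -0.1 tilt [-0.007 -0.004 -1.   ] open -0.0 F [0.1 0.3 0.7] g 0.0
top food_box [([0.497, -0.376, 0.036], 0.56)]
top drawer_right_handle [([0.436, -0.097, 0.094], 0.78)]
top drawer_left_handle [([0.598, 0.109, 0.095], 0.74)]
side food_box []
side drawer_right_handle []
side drawer_left_handle [([0.598, 0.104, 0.096], 0.97)]
```

>>> send_rows(series=[[[0,0,0],[15,0,0],1],[[0,0,0],[28,0,0],1],[[0,0,0],[40,0,0],1],[[0,0,0],[55,0,0],1],[[0,0,0],[75,0,0],1],[[0,0,0],[95,0,0],1],[[0,0,0],[115,0,0],1],[[0,0,0],[135,0,0],1],[[0,0,0],[150,0,0],1],[[0,0,0],[162,0,0],1]])

```text
time_s: 37.3
eef_pos: [0.5585, -0.1019, 0.0788]
eef_rot: [-0.0, 1.0, -0.0, -0.0]
wrist_force: [-2.3, -1.4, 1.8]
opening: 0.003
grasp_force: 1.1
```

>>> send_rows(series=[[[0,0,0],[8,0,0],1],[[0,0,0],[14,0,0],1],[[0,0,0],[20,0,0],1],[[0,0,0],[23,0,0],1],[[0,0,0],[26,0,0],1],[[0,0,0],[26,0,0],1]])

```text
time_s: 38.05
eef_pos: [0.5789, -0.1019, 0.0789]
eef_rot: [-0.001, 1.0, -0.0, -0.006]
wrist_force: [-21.8, -1.8, 14.1]
opening: -0.002
grasp_force: 10.7
```

The drawer is home at 22 N. Now I'll back off and check.

>>> send_rows(series=[[[0,0,0],[-25,0,0],1],[[0,0,0],[-80,0,0],1],[[0,0,0],[-140,0,0],1],[[0,0,0],[-160,0,60],1],[[0,0,0],[-160,0,120],1],[[0,0,0],[-160,0,180],1],[[0,0,0],[-160,0,180],1]])

```text
time_s: 38.92
eef_pos: [0.4269, -0.1035, 0.2655]
eef_rot: [0.003, 1.0, -0.0, 0.006]
wrist_force: [-0.6, -0.1, -1.2]
opening: 0.001
grasp_force: 0.0
```

```bash
python3 - <<'E'
from h import *
tool(); c=snap('top','top9.png'); find(['food_box','drawer_right_handle','drawer_left_handle','oil_bottle','wood_bowl','tin_red','tin_yellow','tin_orange'],['top','side'])
E
```

```text
t 38.92 tcp [ 0.4269 -0.1035  0.2655] yaw -0.0 tilt [ 0.012  0.006 -1.   ] open 0.0 F [-0.6 -0.1 -1.2] g 0.0
top food_box []
top drawer_right_handle [([0.595, -0.102, 0.092], 0.75), ([0.497, -0.38, 0.034], 0.41)]
top drawer_left_handle []
top oil_bottle [([0.673, -0.419, -0.001], 0.68)]
top wood_bowl [([0.726, 0.346, -0.002], 0.74)]
top tin_red [([0.385, 0.508, -0.001], 0.73)]
top tin_yellow [([0.57, 0.529, 0.003], 0.62), ([0.688, 0.066, 0.021], 0.6)]
top tin_orange []
side food_box [([0.684, 0.062, 0.019], 0.57)]
side drawer_right_handle [([0.591, -0.101, 0.094], 0.59)]
side drawer_left_handle [([0.599, 0.103, 0.095], 0.79), ([0.684, 0.06, 0.021], 0.71)]
side oil_bottle []
side wood_bowl [([0.721, 0.343, -0.001], 0.82)]
side tin_red [([0.385, 0.502, 0.002], 0.6)]
side tin_yellow [([0.572, 0.527, -0.001], 0.67), ([0.683, 0.062, 0.019], 0.6), ([0.599, 0.104, 0.095], 0.37)]
side tin_orange []
```

View pics/top9.png

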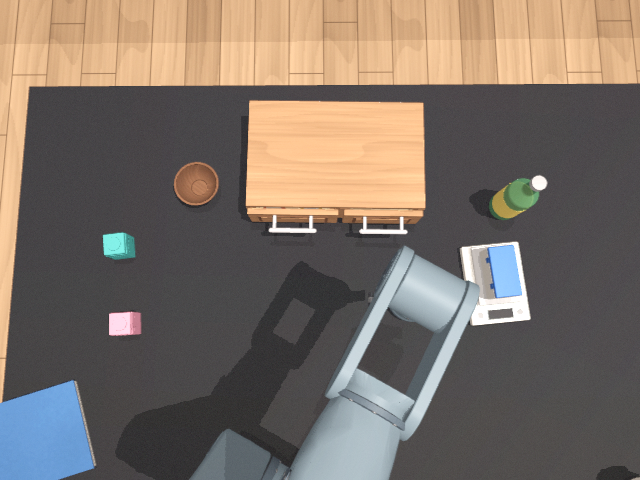

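Both drawers are shut and the bystanders haven't moved. The box's lid at (505,271) may sit off-centre, though part of that could be parallax, so I'll measure it.

```bash
python3 - <<'E'
from h import *
c=snap('top'); h=cv2.cvtColor(c['pixels'],cv2.COLOR_RGB2HSV); m=((h[...,0]>95)&(h[...,0]<130)&(h[...,1]>120)).astype(np.uint8); m[:,:440]=0; m[350:]=0
k=max(cv2.findContours(m,cv2.RETR_EXTERNAL,cv2.CHAIN_APPROX_NONE)[0],key=cv2.contourArea)[:,0]
w=np.array([ray(c,p,.109)[:2] for p in k],np.float32); print(cv2.minAreaRect(w*1000))
cv2.imwrite('pics/z.png',cv2.resize(c['pixels'][225:345,440:560,::-1],None,fx=4,fy=4,interpolation=cv2.INTER_CUBIC))
E
```

```text
((495.4793701171875, -344.03363037109375), (112.48362731933594, 13.132986068725586), 8.592708587646484)
```

View pics/z.png

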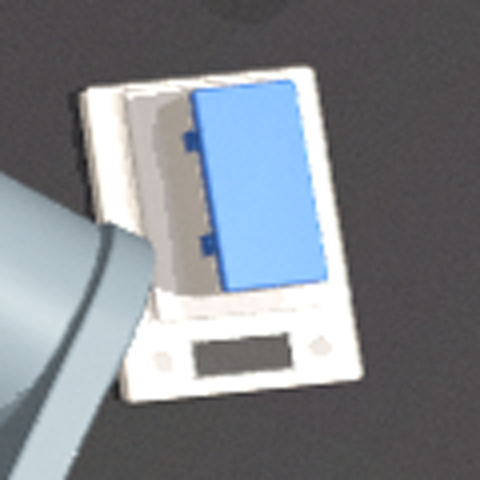

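```bash
python3 - <<'E'
from h import *
c=snap('top')
w=np.array([ray(c,p,.109)[:2] for p in [(488,247.5),(513,245),(521.8,295),(495.5,297.8)]]); ctr=w.mean(0)
a=np.radians(5.8); M=np.array([[np.cos(a),np.sin(a)],[-np.sin(a),np.cos(a)]])
print(ctr,(M@(w-[.500,-.3765]).T).T.round(3),M@(ctr-[.5,-.3765]))
E
```

```text
[ 0.49892363 -0.37481762] [[ 0.056  0.031]
 [ 0.056 -0.027]
 [-0.058 -0.028]
 [-0.058  0.032]] [-0.00090084  0.00178255]
```

The offset was only parallax: the box is centred on the pan to within 2 mm. Handing in.

```bash
python3 -c "
from h import *
print(ctrl.hand_in())"
```

```text
the job is handed in; nothing more can be done
None
```

I put the red, yellow and orange tins (no green one was there) in the left drawer and shut it, set the food box on the scale pan within about 2 mm of centre, shut the right drawer, left the bottle and bowl where they stood, and handed the job in; no verdict came back.

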